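# Refit the microinjector handwheel and prime it

## Robot

A 6-joint arm with a two-finger parallel gripper is mounted at the origin on the work surface. World frame = base frame: x ahead of the robot, y to its left, z up, the work surface at z = 0. Lengths are in m, angles in rad, forces in N, time in s.
With the tool pointing down it reaches from about 0.35 to 0.775 m from the base axis. Payload 7.3 kg.
Tool frame: the origin (TCP) lies midway between the tips of the shut fingers; the grasp point (between the pads) lies 19 mm behind it (tcp_to_grasp is the distance from the TCP to the grasp point, in m); z points along the fingers, y is the line along which they close (so a half turn about z gives the same grasp; the last joint's range is limited). The gripper opens to 92 mm and grips with 3 to 60 N. Pads are 19 mm wide; open, the fingers measure 130 mm over their backs; the gripper's body (75 mm by 190 mm) begins 47 mm behind the grasp point.
Start: joints at [-1.413, 0.342, 1.524, -0, 1.275, -0.146], TCP at [0.157, -0.501, 0.227] pointing down, gripper open.
Joint ranges: [-2.53, 2.53], [-0.77, 2.02], [0.04, 2.7], [-1, 4.14], [0.28, 2.66], [-3.11, 3.11]. Speed limits (rad/s): [2.57, 2.57, 3.14, 3.14, 3.14, 3.14].

## Interface

Orientations are given as [roll, pitch, yaw] about the fixed x, y, z axes, in that order (R = Rz(yaw) Ry(pitch) Rx(roll)).
In Python, from cell import observe, read_camera, calibration, hand_in, tcp_to_grasp gives the robot as it stands.
- The arm moves only by the tool send_rows, never from a script. Its argument "targets" is a list of rows, each a list of 5 numbers: the opening, from 0 (shut) to 1 (fully open), then the shift along the world's x, y, z in m, then the turn about the world's z in rad. A call has 1 to 5 rows; each row shifts and turns the commanded pose from where the row before left it; what a row does not reach is not made up. A row lasts 1/10 s, in which the tool goes at most 50 mm and 8.59 degrees, less where a joint would pass 70% of its speed; a pose out of reach is approached as far as the arm can. A call is refused whole if a number of a shift passes 0.05 or a number of a turn 0.15, either way. A call with a gripper value outside its range is refused whole. The fingers move at their own pace and stop on an object; "grip_force" is the grip in N (left out, the last holds). Time passes only in rows, so rows that do not move let the fingers close. It gives the time, the measured TCP pose, the force, the opening and the grip force at its end, in the units of the state.
- observe(): the state, without advancing time (a new reading comes with each control period).
- read_camera(name): name is "scene" or "top" or "wrist"; returns (picture, depth): 420x560x3 uint8, red, green, blue; 420x560 float32, m along the optical axis (not along the pixel's ray), 0 where there is no reading.
- calibration(name): a dict with "intrinsics" (3x3 intrinsics, pixels), "world_to_cam" (4x4, takes a point from world to camera coordinates); the wrist camera has in their place "hand_eye" (4x4, takes a point from camera to tool coordinates, whose origin is the TCP and whose axes are the flange's). Camera axes: x right, y up, looking along -z (the intrinsics and any distortion apply to the point x, -y, -z); pixel columns grow to the right and rows downward; lengths in m; the calibration is good to about 2 mm. The wrist camera is an equidistant fisheye: a pixel r from the principal point sees the ray r / f radians off the axis. A picture is of the moment at which its call begins: read the wrist's pose just before it. calibration takes no time and is no camera call.
- hand_in(): hands the job in; it is judged then, once.
The state is a dict: "time": time; "qpos": joint angles; "qvel": joint speeds; "joint_efforts": joint torques, N m; "tool_pos": TCP position; "tool_rot": TCP orientation; "contact_force": force on the tool from outside, world axes, zero at the start; "torque": the same for the moment, N m; "opening": finger opening in m; "grip_force": force on a finger pad.
Only numpy, scipy, OpenCV 4.12 (cv2) and the standard library are available. Lean on these libraries where they do the work, as an engineer would, in place of code of your own. Each camera call takes 0.05 s, during which the arm holds its last target. There are 200 camera calls.

## Task

Get the microinjector drive ready: take the handwheel with the square hub and square bore, line it up with the square spindle on the white drive unit and lower it (do not let it drop) until it sits fully home on the spindle's collar, and let go of it. Then prime the drive by pressing the black spring plunger beside the spindle down to its stop and letting it come all the way back up. Leave the round-bored wheel and everything else on the bench where it is.

Things in the scene. Friction and masses are not known exactly. Their poses are not given: they have to be found in the camera images.
- wheel: Handwheel to fit, lying flat, about 0.22 kg: black rim 90 mm across, 10 mm wide, 14 mm high; four aluminium spokes; aluminium hub of square outline 44 x 44 mm, 55 mm tall (41 mm above the rim), with a square 27 x 27 mm bore right through. Origin: centre of the underside, on the bore's axis; z up; x and y parallel to the flats of hub and bore (quarter turns are alike).
- round_wheel: The other handwheel, not wanted: same rim and height, but a round hub of 44 mm diameter with a round 18 mm bore. Origin: centre of the underside.
- drive: The microinjector drive, fixed to the bench: a white block 120 mm (x) x 220 mm (y) x 50 mm tall. Origin: centre of its underside. The spindle stands on its top at local y = +55 mm, the plunger at local y = -60 mm, both at local x = 0.
- spindle_seat (a point): Seat of the wheel's underside centre: on the spindle's axis, on top of its round steel collar (42 mm across), 58 mm above the bench. z up; x and y parallel to the sides of the square steel spindle (24 x 24 mm: 1.5 mm of play all round in the bore), which rises 40 mm above this point, its top 7 mm tapering to 14 x 14 mm. It turns stiffly about z (0.12 N m).
- spindle (a joint): Turning angle of the spindle on the drive, rad: 0 when its sides are parallel to those of the drive, counter-clockwise from above positive; ends at +-1.5.
- plunger (a joint): How far the spring plunger is pressed, m: 0 = up, 0.016 = down at its stop. The spring takes 3 N at the start and 8 N at the stop.
- plunger_top (a point): Centre of the top face of the plunger's round black head (36 mm across, 13 mm thick), 105 mm above the bench when up; moves straight down. The head stands on a thin stem over an aluminium barrel 42 mm across, whose top is 76 mm above the bench; at the stop its underside meets the barrel.
- bottle: Amber bottle, 50 mm diameter, 110 mm tall. Origin: centre of its underside.
- timer: White flat bench timer, 65 x 100 x 18 mm. Origin: centre of its underside.
- mouse: Black computer mouse, 110 x 60 x 28 mm. Origin: centre of its underside.
- dishes: Stack of three round dishes, 90 mm diameter, 45 mm tall. Origin: centre of its underside.
- screwdriver: Screwdriver lying on the bench, 200 mm long along its x, black handle to -x.
There are look-alikes about, which are no part of the job. What is shaped like the wheel but purple is not meant.

How it is judged:
By the outcome, as a careful person would: the job done as asked, in the order asked, and still so for the second after the job is handed in, with the robot touching nothing.
It also fails if it takes over 54 s, if anything falls off the work surface, if the arm or the gripper's body presses on something with over 40 N, if the wrist force passes 120 N, or if a joint passes its speed limit or range.

## Working session

There is one attempt and no reset: what is moved stays moved. The work goes in short steps, Python scripts to look and compute and a tool call to move; the robot and the scene stay as the last step left them, time stands still between calls to the robot, and variables do not carry over. Pictures are saved under pics/ and viewed, at most 10 in all, crops included, and the job is handed in when it is done.

Besides the shell and the picture viewer there is one more tool, called after ">>>" in YAML: its name, and indented under it one key for each argument. send_rows: Moves the arm, as the interface text tells. Its arguments: {"type":"object","properties":{"targets":{"type":"array","items":{"type":"array","items":{"type":"number"}}},"grip_force":{"type":"number"}},"required":["targets"]}

```bash
ls; mkdir -p pics
python3 - <<'E'
from cell import *
import cv2,numpy as np
print(observe(), tcp_to_grasp)
for n in("scene","top"):
    p,d=read_camera(n); np.savez("/tmp/%s.npz"%n,p=p,d=d); cv2.imwrite("pics/%s0.png"%n,p[...,::-1])
    print(n,calibration(n),d.min(),d.max())
E
```

```text
pics
{'time': 0.0, 'qpos': array([-1.41298901e+00,  3.42706658e-01,  1.52505021e+00, -1.22389161e-06,
        1.27542786e+00, -1.46013970e-01]), 'qvel': array([-1.95184615e-04,  8.73004137e-04,  1.56558991e-03, -1.90183338e-05,
       -8.20694132e-04,  9.47802267e-04]), 'joint_efforts': array([-1.87609367e-03, -4.31251359e+01, -2.44214541e+01,  7.15456414e-02,
        5.61223039e-02, -1.36516101e-04]), 'tool_pos': array([ 0.15700874, -0.50051914,  0.22604174]), 'tool_rot': array([-3.14001735e+00, -2.30482571e-04,  3.03821460e-01]), 'contact_force': array([-0.1608012 , -0.37675991, -0.79353853]), 'torque': array([-0.00292776, -0.00885178,  0.04009588]), 'grip_force': 0.0, 'opening': 0.0914216480011122} 0.0188
scene {'intrinsics': array([[396.34848826,   0.        , 281.9843507 ],
       [  0.        , 396.34848826, 205.77257242],
       [  0.        ,   0.        ,   1.        ]]), 'world_to_cam': array([[-0.38750183,  0.92165986, -0.01963237,  0.27031403],
       [-0.64927395, -0.25773811,  0.71555182,  0.28666689],
       [ 0.65443538,  0.29002443,  0.69828373, -1.52734793],
       [ 0.        ,  0.        ,  0.        ,  1.        ]])} 0.0 2.8178203
top {'intrinsics': array([[441.06081514,   0.        , 272.03859024],
       [  0.        , 441.06081514, 207.71228288],
       [  0.        ,   0.        ,   1.        ]]), 'world_to_cam': array([[ 0.01359015, -0.99961598, -0.02414965, -0.05514727],
       [ 0.99532695,  0.01121479,  0.09590879, -0.57445446],
       [-0.09560112, -0.02534021,  0.99509713, -1.11036229],
       [ 0.        ,  0.        ,  0.        ,  1.        ]])} 0.0 2.054347
```

View pics/scene0.png

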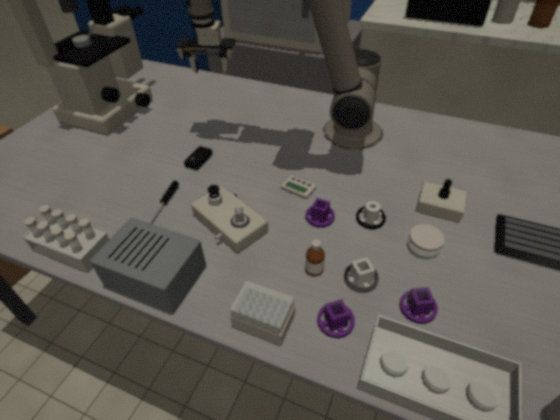

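View pics/top0.png

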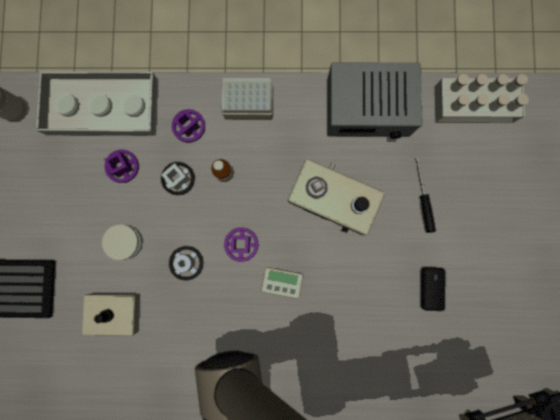

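Two views. Candidates in the top view:
- (177,177): aluminium, square hub, black rim.
- (186,263): aluminium, round hub, which is the unwanted wheel.
- (188,125), (121,165) and (241,243): purple look-alikes.

I choose (177,177), which is (361,273) in the scene view. The drive is at (336,196), with the spindle at (316,186) and the plunger at (361,204). Next is a close crop, with measurements.

```bash
cat > h.py <<'E'
from cell import *
import cv2,numpy as np
def snap(n):
    p,d=read_camera(n); return p,d
def cast(n,uv,z):
    c=calibration(n);K=c["intrinsics"];M=c["world_to_cam"];R=M[:3,:3];o=-R.T@M[:3,3]
    uv=np.atleast_2d(uv).astype(float)
    r=np.c_[(uv[:,0]-K[0,2])/K[0,0],-(uv[:,1]-K[1,2])/K[1,1],-np.ones(len(uv))]@R
    return o+r*((z-o[2])/r[:,2])[:,None]
def cloud(n,d):
    c=calibration(n);K=c["intrinsics"];M=c["world_to_cam"];R=M[:3,:3]
    v,u=np.mgrid[:420,:560]
    P=np.stack([(u-K[0,2])/K[0,0]*d,-(v-K[1,2])/K[1,1]*d,-d],-1)
    return (P-M[:3,3])@R
E
python3 - <<'E'
from h import *
z=np.load("/tmp/top.npz");p,d=z["p"],z["d"];s=np.load("/tmp/scene.npz")
W=cloud("top",d)
c1=cv2.resize(p[145:210,140:240],(800,520),interpolation=cv2.INTER_CUBIC)[:, :400]
c2=cv2.resize(p[150:240,280:390],(400,327),interpolation=cv2.INTER_CUBIC)
im=np.zeros((600,800,3),np.uint8);im[:520,:400]=c1;im[:327,400:]=c2
im[330:600,400:]=cv2.resize(s["p"][170:260,170:303],(400,270),interpolation=cv2.INTER_CUBIC)
cv2.imwrite("pics/crop.png",np.clip(im[...,::-1]*1.4,0,255).astype(np.uint8))
def win(cx,cy,r):return np.s_[cy-r:cy+r+1,cx-r:cx+r+1]
# wheel
def rect(cx,cy,r,lo,hi,t):
    m=np.zeros((420,560),np.uint8);w=win(cx,cy,r);m[w]=((W[w][...,2]>lo)&(W[w][...,2]<hi)&(d[w]>0))
    P=W[m>0];q=cv2.minAreaRect((P[:,:2]*1000).astype(np.float32))
    print(t,m.sum(),"zmed",np.median(P[:,2]).round(4),"rect mm",np.round(q[0],1),np.round(q[1],1),round(q[2],2),"mean",P.mean(0).round(4))
rect(177,177,20,.045,.07,"hub")
rect(177,177,22,.006,.03,"rim")
rect(336,196,60,.04,.056,"drive top")
rect(316,186,14,.085,.11,"spindle")
rect(361,204,14,.09,.12,"plunger")
rect(186,263,22,.006,.03,"round rim")
rect(221,168,14,.03,.13,"bottle")
# ray-cast dark rim of wheel
g=p.max(2)
m=np.zeros_like(g);w=win(177,177,22);m[w]=g[w]<60
P=cast("top",np.argwhere(m)[:,::-1],.014);(c,r)=cv2.minEnclosingCircle((P[:,:2]*1000).astype(np.float32));print("rim dark",c,r)
E
```

```text
hub 222 zmed 0.0554 rect mm [653.4 203.2] [45.8 44. ] 41.53 mean [0.6527 0.2024 0.0547]
rim 501 zmed 0.0138 rect mm [657.1 198.3] [ 99.8 101.9] 89.72 mean [0.651  0.1992 0.0143]
drive top 3616 zmed 0.0501 rect mm [ 668.8 -238.2] [221.  261.1] 67.1 mean [ 0.604  -0.2098  0.05  ]
spindle 100 zmed 0.096 rect mm [ 626.6 -160.7] [24.  24.3] 28.02 mean [ 0.6255 -0.1603  0.0956]
plunger 180 zmed 0.1052 rect mm [ 581.5 -265.2] [34.4 33.7] 1.83 mean [ 0.5807 -0.2651  0.1049]
round rim 515 zmed 0.0137 rect mm [426.7 173.4] [98.  90.4] 10.03 mean [0.4315 0.172  0.0136]
bottle 351 zmed 0.078 rect mm [668.6  79.6] [47.  47.9] 0.86 mean [0.6646 0.0767 0.0801]
rim dark (652.1704711914062, 202.7590789794922) 44.481536865234375
```

View pics/crop.png

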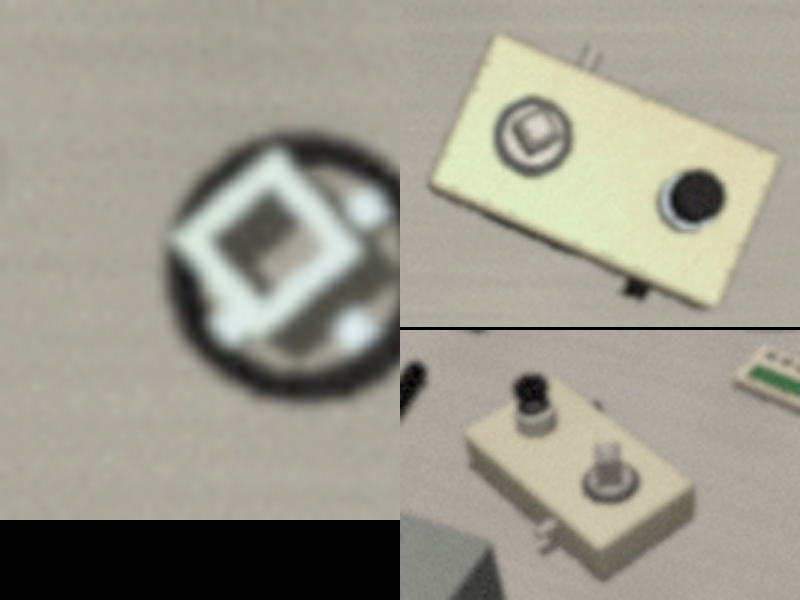

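The crop confirms it: square hub and square bore at (177,177), and the spindle is turned relative to the drive. I'll pass over the spindle with the wrist camera first.

>>> send_rows:
  targets:
    - [1, 0.037, 0.025, 0, 0.1]
    - [1, 0.037, 0.025, 0, 0.1]
    - [1, 0.037, 0.025, 0, 0.1]
    - [1, 0.037, 0.025, 0, 0.1]
    - [1, 0.037, 0.025, 0, 0.1]

```text
time: 0.6
tool_pos: [0.3432, -0.3746, 0.2265]
tool_rot: [-3.141, -0.0, 0.808]
contact_force: [0.2, -0.6, -0.1]
opening: 0.0919
grip_force: 0.0
```

>>> send_rows:
  targets:
    - [1, 0.037, 0.025, 0, 0.1]
    - [1, 0.037, 0.025, 0, 0.1]
    - [1, 0.037, 0.025, 0, 0.1]
    - [1, 0.037, 0.025, 0, 0.1]
    - [1, 0.037, 0.025, 0, 0.1]

```text
time: 1.1
tool_pos: [0.5283, -0.2496, 0.2264]
tool_rot: [-3.141, -0.0, 1.308]
contact_force: [0.6, 0.3, 0.1]
opening: 0.092
grip_force: 0.0
```

>>> send_rows:
  targets:
    - [1, 0.037, 0.025, 0, 0.1]
    - [1, 0.033, 0.025, 0, 0.1]
    - [1, 0, 0, 0, 0]

```text
time: 1.4
tool_pos: [0.6, -0.1971, 0.2255]
tool_rot: [-3.142, -0.002, 1.511]
contact_force: [-0.3, -0.5, 0.2]
opening: 0.092
grip_force: 0.0
```

Run:
```python
from h import *
s=observe();p,d=read_camera("wrist");np.savez("/tmp/w1.npz",p=p,d=d,pos=s["tool_pos"],rot=s["tool_rot"])
print(s["time"],s["tool_pos"],s["tool_rot"],s["qpos"]);print(calibration("wrist"),d.min(),d.max())
cv2.imwrite("pics/w1.png",p[...,::-1])
```

```text
1.4 [ 0.59997375 -0.19714528  0.2254547 ] [-3.14159159e+00 -1.68496852e-03  1.51117687e+00] [-0.43954155  0.54307516  1.20505521  0.00158917  1.39408835 -0.38020194]
{'intrinsics': array([[325.1922621 ,   0.        , 283.99913062],
       [  0.        , 325.1922621 , 209.27990464],
       [  0.        ,   0.        ,   1.        ]]), 'hand_eye': array([[ 4.30676321e-04,  9.58919273e-01,  2.83678767e-01,
         7.64520744e-02],
       [ 9.99999473e-01, -1.48634598e-04, -1.01575284e-03,
         7.71330852e-04],
       [-9.31860495e-04,  2.83679055e-01, -9.58918831e-01,
        -1.57421647e-01],
       [ 0.00000000e+00,  0.00000000e+00,  0.00000000e+00,
         1.00000000e+00]])} 0.0 1.1402838
```

View pics/w1.png

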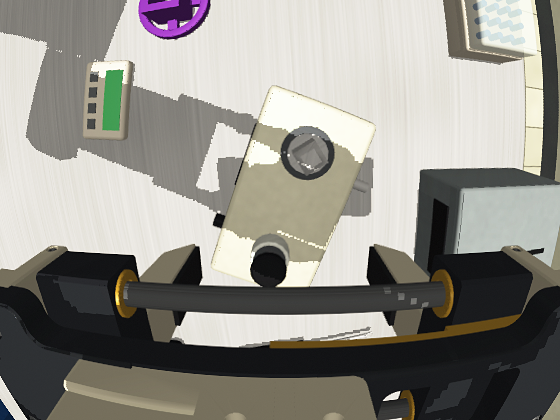

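The wrist view shows the spindle at (307,153) and the plunger at (268,265). Now to measure them from its depth.

```bash
cat >> h.py <<'E'
from scipy.spatial.transform import Rotation as Ro
def wcloud(d,pos,rot):
    c=calibration("wrist");K=c["intrinsics"];H=c["hand_eye"]
    v,u=np.mgrid[:420,:560].astype(float);x=(u-K[0,2])/K[0,0];y=(v-K[1,2])/K[1,1]
    r=np.hypot(x,y)+1e-9;t=np.tan(np.minimum(r,1.4))/r
    P=np.stack([x*t*d,-y*t*d,-d],-1)@H[:3,:3].T+H[:3,3]
    return P@Ro.from_euler("xyz",rot).as_matrix().T+pos
E
python3 - <<'E'
from h import *
z=np.load("/tmp/w1.npz");d=z["d"];W=wcloud(d,z["pos"],z["rot"])
def rect(c,r,lo,hi,t):
    X=W[(d>0)&(np.hypot(W[...,0]-c[0],W[...,1]-c[1])<r)&(W[...,2]>lo)&(W[...,2]<hi)]
    if len(X)<5: return print(t,len(X))
    q=cv2.minAreaRect((X[:,:2]*1000).astype(np.float32));print(t,len(X),np.median(X[:,2]).round(4),np.round(q[0],1),np.round(q[1],1),round(q[2],1),X.mean(0).round(4))
s=(.6265,-.1605)
rect(s,.03,.0945,.11,"top14");rect(s,.03,.0895,.11,"taper");rect(s,.03,.066,.11,"spindle");rect(s,.03,.054,.064,"collar")
rect((.58,-.265),.03,.1,.11,"plunger");rect(s,.15,.046,.053,"block")
X=W[(d>0)&(np.abs(W[...,2]-.05)<.003)&(W[...,1]>-.2)&(W[...,1]<-.1)]
E
```

```text
top14 400 0.097 [ 626.8 -159.5] [19.7 18.5] 28.2 [ 0.6266 -0.1597  0.0968]
taper 691 0.0956 [ 626.7 -159.8] [24.2 24. ] 27.9 [ 0.6264 -0.1592  0.0949]
spindle 762 0.0948 [ 626.8 -159.6] [24.4 24.2] 28.2 [ 0.6259 -0.1584  0.0934]
collar 579 0.0574 [ 626.9 -159.6] [41.4 41.2] 63.4 [ 0.6247 -0.1548  0.0574]
plunger 930 0.1039 [ 581.  -263.9] [34.5 33.7] 0.7 [ 0.5817 -0.2632  0.1037]
block 16690 0.0493 [ 648.9 -221.4] [204.  207.6] 66.6 [ 0.6112 -0.1926  0.0493]
```

>>> send_rows:
  targets:
    - [1, 0.006, 0.044, 0, 0.088]
    - [1, 0.006, 0.044, 0, 0.088]
    - [1, 0.006, 0.044, 0, 0.088]
    - [1, 0.006, 0.044, 0, 0.088]
    - [1, 0.006, 0.044, 0, 0.088]

```text
time: 1.95
tool_pos: [0.6264, 0.0193, 0.2267]
tool_rot: [-3.141, 0.0, 1.945]
contact_force: [1.0, -0.3, -0.0]
opening: 0.0922
grip_force: 0.0
```

>>> send_rows:
  targets:
    - [1, 0.006, 0.044, 0, 0.088]
    - [1, 0.006, 0.044, 0, 0.088]
    - [1, 0.006, 0.044, 0, 0.088]
    - [1, 0.005, 0.044, 0, 0.08]
    - [1, 0, 0, 0, 0]

```text
time: 2.45
tool_pos: [0.6493, 0.1993, 0.226]
tool_rot: [3.141, -0.002, 2.293]
contact_force: [-0.5, -0.6, -0.1]
opening: 0.092
grip_force: 0.0
```

Run:
```python
from h import *
s=observe();p,d=read_camera("wrist");W=wcloud(d,s["tool_pos"],s["tool_rot"])
print(s["time"],s["tool_pos"],s["tool_rot"],s["qpos"])
cv2.imwrite("pics/w2.png",p[...,::-1])
def rect(c,r,lo,hi,t):
    X=W[(d>0)&(np.hypot(W[...,0]-c[0],W[...,1]-c[1])<r)&(W[...,2]>lo)&(W[...,2]<hi)]
    if len(X)<5: return print(t,len(X))
    q=cv2.minAreaRect((X[:,:2]*1000).astype(np.float32));print(t,len(X),np.median(X[:,2]).round(4),np.round(q[0],1),np.round(q[1],1),round(q[2],1))
c=(.653,.203)
rect(c,.04,.05,.06,"hub");rect(c,.06,.01,.018,"rim")
```

```text
2.45 [0.64929202 0.19929895 0.22603042] [ 3.14127171e+00 -1.70206331e-03  2.29327142e+00] [ 0.18432718  0.63956999  1.03330538  0.0016344   1.46931423 -0.5383137 ]
hub 1135 0.0544 [654.6 204.4] [43.4 44.4] 42.3
rim 1946 0.0132 [654.3 204.6] [88.  88.3] 41.5
```

View pics/w2.png

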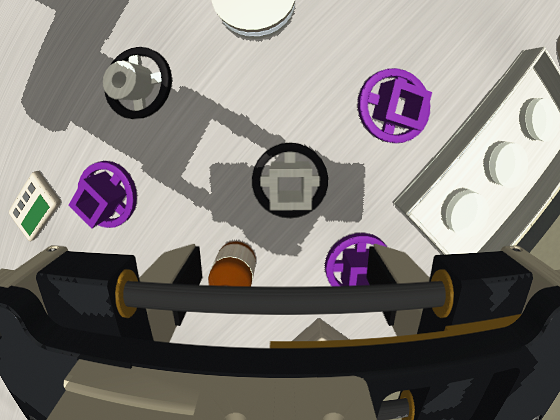

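The chosen wheel's hub (290,188) is centred ahead of the open fingers. The bottle (232,265) and the purple wheel (358,262) clear the body. Descending.

>>> send_rows:
  targets:
    - [1, 0.005, 0.005, 0, 0.01]
    - [1, 0, 0, -0.045, 0]
    - [1, 0, 0, -0.045, 0]
    - [1, 0, 0, -0.045, 0]
    - [1, 0, 0, 0, 0]

```text
time: 3.0
tool_pos: [0.6512, 0.1969, 0.0848]
tool_rot: [-3.13, -0.007, 2.295]
contact_force: [-0.5, -1.2, 0.5]
opening: 0.0916
grip_force: 0.0
```

>>> send_rows:
  targets:
    - [1, 0, 0, -0.025, 0]
    - [1, 0, 0, -0.025, 0]
    - [1, 0, 0, -0.019, 0]
    - [1, 0, 0, 0, 0]

```text
time: 3.4
tool_pos: [0.6549, 0.1985, 0.0224]
tool_rot: [-3.139, -0.001, 2.296]
contact_force: [-0.5, 0.4, -0.2]
opening: 0.0917
grip_force: 0.0
```

>>> send_rows:
  targets:
    - [1, -0.0005, 0.0055, 0, 0.008]
    - [1, 0, 0, 0, 0]
    - [0.5, 0, 0, 0, 0]
    - [0.4, 0, 0, 0, 0]
    - [0.3, 0, 0, 0, 0]
  grip_force: 25

```text
time: 3.9
tool_pos: [0.6548, 0.2056, 0.0233]
tool_rot: [3.141, 0.0, 2.306]
contact_force: [0.8, 0.5, 0.6]
opening: 0.0721
grip_force: 0.0
```

>>> send_rows:
  targets:
    - [0.3, 0, 0, 0, 0]
    - [0.3, 0, 0, 0, 0]
    - [0.3, 0, 0, 0, 0]
    - [0.3, 0, 0, 0, 0]

```text
time: 4.3
tool_pos: [0.6545, 0.2054, 0.0227]
tool_rot: [-3.141, -0.0, 2.306]
contact_force: [-0.1, -0.5, 0.6]
opening: 0.0438
grip_force: 25.0
```

>>> send_rows:
  targets:
    - [0.3, 0, 0, 0.015, 0]
    - [0.3, 0, 0, 0.03, 0]
    - [0.3, 0, 0, 0.04, 0]
    - [0.3, 0, 0, 0.04, 0]
    - [0.3, 0, 0, 0.04, 0]

```text
time: 4.8
tool_pos: [0.6543, 0.2055, 0.1903]
tool_rot: [3.141, 0.0, 2.306]
contact_force: [-0.1, 0.2, -1.4]
opening: 0.0438
grip_force: 25.0
```

>>> send_rows:
  targets:
    - [0.3, -0.003, -0.04, 0, -0.03]
    - [0.3, -0.003, -0.04, 0, -0.03]
    - [0.3, -0.003, -0.04, 0, -0.03]
    - [0.3, -0.003, -0.04, 0, -0.03]
    - [0.3, -0.003, -0.04, 0, -0.03]

```text
time: 5.3
tool_pos: [0.6392, 0.0041, 0.1888]
tool_rot: [3.141, 0.0, 2.155]
contact_force: [0.1, -1.3, -2.3]
opening: 0.0435
grip_force: 25.0
```

>>> send_rows:
  targets:
    - [0.3, -0.003, -0.04, 0, -0.03]
    - [0.3, -0.003, -0.04, 0, -0.03]
    - [0.3, -0.003, -0.04, 0, -0.03]
    - [0.3, -0.002, -0.04, 0, -0.003]
    - [0.3, 0, 0, 0, 0]

```text
time: 5.8
tool_pos: [0.6279, -0.16, 0.1885]
tool_rot: [-3.141, 0.002, 2.057]
contact_force: [0.6, -0.1, -1.6]
opening: 0.0437
grip_force: 25.0
```

Run:
```python
from h import *
s=observe();p,d=read_camera("wrist");W=wcloud(d,s["tool_pos"],s["tool_rot"])
print(s["time"],s["tool_pos"],s["tool_rot"],s["opening"])
cv2.imwrite("pics/w3.png",p[...,::-1]);np.savez("/tmp/w3.npz",p=p,d=d,pos=s["tool_pos"],rot=s["tool_rot"])
T=(W-s["tool_pos"])@Ro.from_euler("xyz",s["tool_rot"]).as_matrix()
def rect(lo,hi,r,t):
    X=T[(d>0)&(np.hypot(T[...,0],T[...,1])<r)&(T[...,2]>lo)&(T[...,2]<hi)]
    if len(X)<5: return print(t,len(X))
    q=cv2.minAreaRect((X[:,:2]*1000).astype(np.float32));print(t,len(X),np.median(X,0).round(4),np.round(q[0],1),np.round(q[1],1),round(q[2],1),X.min(0).round(4),X.max(0).round(4))
rect(-.038,-.026,.035,"hubtop tool frame");rect(.004,.014,.06,"rim top")
```

```text
5.8 [ 0.62789432 -0.15995294  0.18849963] [-3.14112508e+00  2.36334355e-03  2.05730421e+00] 0.043726097994716245
hubtop tool frame 5416 [ 0.0102  0.0005 -0.0316] [-0.7 -0. ] [67.2 45.3] 89.8 [-0.0233 -0.0337 -0.038 ] [ 0.022   0.0335 -0.026 ]
rim top 5314 [0.0258 0.0006 0.0095] [12.2 -2.6] [83.8 63.6] 63.5 [-0.0154 -0.0443  0.004 ] [0.0441 0.0454 0.014 ]
```

View pics/w3.png

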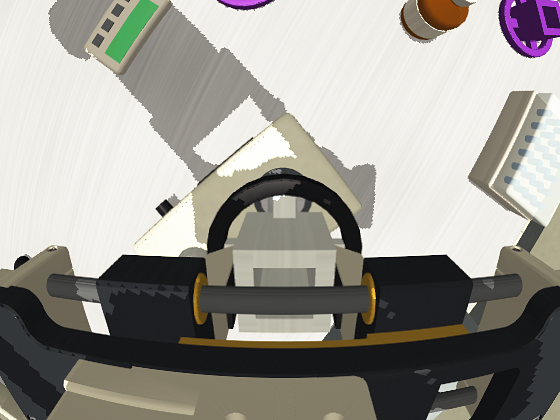

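The wheel is held square to the fingers, hub at (285,270), and its centre is 0.8 mm off the TCP. Correcting, then descending to just above the spindle.

>>> send_rows:
  targets:
    - [0.3, -0.0015, 0.001, 0, 0.004]
    - [0.3, 0, 0, -0.03, 0]
    - [0.3, 0, 0, -0.03, 0]
    - [0.3, 0, 0, 0, 0]
    - [0.3, 0, 0, 0, 0]

```text
time: 6.35
tool_pos: [0.6273, -0.1522, 0.1283]
tool_rot: [-3.142, -0.0, 2.069]
contact_force: [1.4, -0.3, -0.3]
opening: 0.0436
grip_force: 25.0
```

>>> send_rows:
  targets:
    - [0.3, -0.001, -0.0068, 0, -0.008]
    - [0.3, 0, 0, 0, 0]
    - [0.3, 0, 0, 0, 0]

```text
time: 6.65
tool_pos: [0.6266, -0.1607, 0.1291]
tool_rot: [3.14, 0.002, 2.058]
contact_force: [-0.3, -0.2, -2.1]
opening: 0.0437
grip_force: 25.0
```

>>> send_rows:
  targets:
    - [0.3, 0, 0, 0, 0]
    - [0.3, 0, 0, 0, 0]
    - [0.3, 0, 0, 0, 0]

```text
time: 6.95
tool_pos: [0.6261, -0.1603, 0.1278]
tool_rot: [3.141, 0.0, 2.059]
contact_force: [0.7, -0.5, -1.6]
opening: 0.0435
grip_force: 25.0
```

Run:
```python
from h import *
for i in range(4):
    s=observe();read_camera("wrist");print(s["time"],s["tool_pos"].round(4),s["tool_rot"].round(3))
```

```text
6.95 [ 0.6261 -0.1603  0.1278] [3.141 0.    2.059]
7.0 [ 0.6261 -0.1602  0.1278] [ 3.141 -0.     2.059]
7.05 [ 0.626  -0.1602  0.1277] [ 3.142 -0.     2.059]
7.1 [ 0.6261 -0.1602  0.1277] [ 3.142 -0.     2.059]
```

>>> send_rows:
  targets:
    - [0.3, 0.0003, 0.001, -0.004, 0.002]
    - [0.3, 0, 0, -0.004, 0]
    - [0.3, 0, 0, -0.004, 0]
    - [0.3, 0, 0, 0, 0]

```text
time: 7.55
tool_pos: [0.6259, -0.1591, 0.1147]
tool_rot: [-3.14, -0.001, 2.061]
contact_force: [0.2, -0.3, -1.9]
opening: 0.0442
grip_force: 25.0
```

>>> send_rows:
  targets:
    - [0.3, 0, 0, -0.003, 0]
    - [0.3, 0, 0, -0.003, 0]
    - [0.3, 0, 0, 0, 0]

```text
time: 7.85
tool_pos: [0.6261, -0.1592, 0.1092]
tool_rot: [-3.141, -0.001, 2.061]
contact_force: [-0.7, -0.2, -1.9]
opening: 0.0442
grip_force: 25.0
```

>>> send_rows:
  targets:
    - [0.3, 0, 0, -0.005, 0]
    - [0.3, 0, 0, -0.006, 0]
    - [0.3, 0, 0, -0.006, 0]
    - [0.3, 0, 0, -0.004, 0]
    - [0.3, 0, 0, 0, 0]

```text
time: 8.35
tool_pos: [0.6259, -0.1591, 0.0877]
tool_rot: [-3.141, -0.001, 2.061]
contact_force: [0.9, 0.2, -2.4]
opening: 0.0438
grip_force: 25.0
```

>>> send_rows:
  targets:
    - [0.3, 0, 0, -0.002, 0]
    - [0.3, 0, 0, -0.002, 0]
    - [0.3, 0, 0, -0.001, 0]
    - [0.3, 0, 0, 0, 0]

```text
time: 8.75
tool_pos: [0.6263, -0.1592, 0.0836]
tool_rot: [-3.142, -0.0, 2.061]
contact_force: [-0.2, 0.1, -2.2]
opening: 0.0436
grip_force: 25.0
```

>>> send_rows:
  targets:
    - [0.3, 0, 0, -0.001, 0]
    - [0.3, 0, 0, -0.001, 0]
    - [0.3, 0, 0, -0.0005, 0]
    - [0.3, 0, 0, 0, 0]

```text
time: 9.15
tool_pos: [0.6263, -0.1593, 0.0811]
tool_rot: [-3.142, -0.0, 2.061]
contact_force: [0.0, 0.2, -2.1]
opening: 0.0442
grip_force: 25.0
```

>>> send_rows:
  targets:
    - [0.3, 0, 0, -0.0007, 0]
    - [0.3, 0, 0, -0.0005, 0]
    - [0.3, 0, 0, 0, 0]

```text
time: 9.45
tool_pos: [0.6265, -0.1593, 0.0806]
tool_rot: [3.141, 0.0, 2.061]
contact_force: [-0.4, 0.9, 2.8]
opening: 0.0437
grip_force: 25.0
```

The collar has taken the load at wheel height ≈ 58 mm. Releasing.

>>> send_rows:
  targets:
    - [0.52, 0, 0, 0, 0]
    - [0.6, 0, 0, 0, 0]
    - [1, 0, 0, 0, 0]
    - [1, 0, 0, 0, 0]
    - [1, 0, 0, 0, 0]
  grip_force: 5

```text
time: 9.95
tool_pos: [0.6264, -0.1592, 0.08]
tool_rot: [3.142, -0.0, 2.061]
contact_force: [-0.2, 0.1, 0.8]
opening: 0.0749
grip_force: 0.0
```

>>> send_rows:
  targets:
    - [1, 0, 0, 0, 0]
    - [1, 0, 0, 0, 0]
    - [1, 0, 0, 0.02, 0]
    - [1, 0, 0, 0.03, 0]
    - [1, 0, 0, 0.04, 0]

```text
time: 10.45
tool_pos: [0.6253, -0.1589, 0.1692]
tool_rot: [-3.139, -0.003, 2.061]
contact_force: [0.6, -0.1, 0.5]
opening: 0.0916
grip_force: 0.0
```

>>> send_rows:
  targets:
    - [0, -0.006, -0.014, 0.04, 0]
    - [0, -0.015, -0.035, 0.02, 0]
    - [0, -0.012, -0.028, 0, 0]
    - [0, -0.012, -0.028, 0, 0]
    - [0, 0, 0, 0, 0]

```text
time: 10.95
tool_pos: [0.5798, -0.2678, 0.2302]
tool_rot: [-3.141, 0.001, 2.057]
contact_force: [-0.1, -0.2, -0.4]
opening: 0.0563
grip_force: 0.0
```

Run:
```python
from h import *
s=observe();p,d=read_camera("top");q,e=read_camera("scene");w,f=read_camera("wrist")
print(s["time"],s["tool_pos"],s["tool_rot"],s["opening"],s["contact_force"])
for W,d_,n in((cloud("top",d),d,"top"),(cloud("scene",e),e,"scene"),(wcloud(f,s["tool_pos"],s["tool_rot"]),f,"wrist")):
    R=np.hypot(W[...,0]-.6268,W[...,1]+.16)
    a=W[(d_>0)&(R<.032)&(R>.014)&(W[...,2]>.085)&(W[...,2]<.13)][:,2];b=W[(d_>0)&(R<.045)&(R>.035)&(W[...,2]>.055)&(W[...,2]<.08)]
    print(n,len(a),np.percentile(a,[50,90]) if len(a)>5 else 0,len(b),np.median(b,0) if len(b)>5 else 0)
    k=W[(d_>0)&(np.hypot(W[...,0]-.581,W[...,1]+.2645)<.022)&(W[...,2]>.09)&(W[...,2]<.12)]
    if len(k)>5: print(" plunger",len(k),cv2.minAreaRect((k[:,:2]*1000).astype(np.float32)),np.median(k[:,2]))
im=np.zeros((450,800,3),np.uint8);im[:,:400]=cv2.resize(q[150:270,170:277],(400,450));im[:,400:]=cv2.resize(w[80:380,150:417],(400,450))
cv2.imwrite("pics/c4.png",im[...,::-1])
```

```text
10.95 [ 0.57979151 -0.26783271  0.2301898 ] [-3.14077417e+00  1.10867447e-03  2.05664889e+00] 0.05634398057354549 [-0.07259446 -0.20685025 -0.43401777]
top 277 [0.11263347 0.11555182] 410 [ 0.62521421 -0.15879018  0.07193179]
 plunger 29 ((575.483642578125, -277.7546081542969), (8.304975509643555, 23.2879695892334), 58.4603385925293) 0.10410485425214946
scene 283 [0.10881762 0.11517854] 243 [ 0.64438133 -0.14543726  0.0725222 ]
 plunger 102 ((582.5682373046875, -264.77655029296875), (32.96938705444336, 32.43848419189453), 20.413877487182617) 0.10569105038492707
wrist 1932 [0.11226626 0.11338562] 1736 [ 0.61517242 -0.17380758  0.07147559]
 plunger 1162 ((579.8615112304688, -268.824951171875), (34.465087890625, 34.59973907470703), 63.06501388549805) 0.10433674422917597
```

View pics/c4.png

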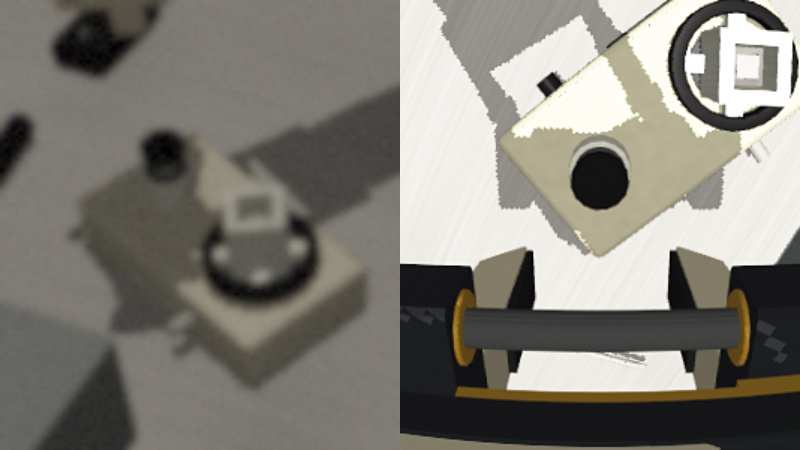

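The wheel is home (hub top 113 mm, rim top 72 mm) with the spindle through the bore. The plunger is at crop (600,178). Shutting the fingers and settling over it.

>>> send_rows:
  targets:
    - [0, 0, 0, 0, 0]
    - [0, 0, 0, 0, 0]
    - [0, 0, 0, 0, 0]
    - [0, 0, 0, 0, 0]
    - [0, 0, 0, 0, 0]

```text
time: 11.6
tool_pos: [0.5815, -0.264, 0.23]
tool_rot: [3.142, 0.0, 2.061]
contact_force: [-0.5, 0.8, 0.1]
opening: 0.0044
grip_force: 0.0
```

Run:
```python
from h import *
s=observe();w,f=read_camera("wrist");W=wcloud(f,s["tool_pos"],s["tool_rot"])
print(s["time"],s["tool_pos"],s["tool_rot"],s["opening"],s["contact_force"])
k=W[(f>0)&(np.hypot(W[...,0]-.581,W[...,1]+.2645)<.03)&(W[...,2]>.098)&(W[...,2]<.112)]
print(cv2.minAreaRect((k[:,:2]*1000).astype(np.float32)),np.median(k[:,2]))
```

```text
11.6 [ 0.58149513 -0.26402997  0.23004855] [3.14151173e+00 6.31626663e-05 2.06122879e+00] 0.004441991103970373 [-0.49860374  0.77759746  0.11229522]
((581.4815673828125, -265.35809326171875), (34.442352294921875, 34.93772888183594), 45.525943756103516) 0.10408587192807686
```

>>> send_rows:
  targets:
    - [0, 0, -0.001, -0.03, 0]
    - [0, 0, 0, -0.04, 0]
    - [0, 0, 0, -0.03, 0]
    - [0, 0, 0, -0.012, 0]
    - [0, 0, 0, 0, 0]

```text
time: 12.15
tool_pos: [0.5807, -0.2649, 0.1165]
tool_rot: [-3.14, -0.003, 2.061]
contact_force: [-0.1, 0.1, 0.3]
opening: 0.0006
grip_force: 0.0
```

>>> send_rows:
  targets:
    - [0, 0, 0, 0, 0]
    - [0, 0, 0, -0.007, 0]
    - [0, 0, 0, -0.005, 0]
    - [0, 0, 0, -0.004, 0]
    - [0, 0, 0, 0, 0]

```text
time: 12.65
tool_pos: [0.5817, -0.2655, 0.1023]
tool_rot: [3.141, 0.001, 2.061]
contact_force: [0.7, 0.2, 3.1]
opening: 0.0004
grip_force: 1.7
```

>>> send_rows:
  targets:
    - [0, 0, 0, -0.004, 0]
    - [0, 0, 0, -0.004, 0]
    - [0, 0, 0, -0.003, 0]
    - [0, 0, 0, 0, 0]

```text
time: 13.05
tool_pos: [0.5818, -0.2655, 0.0913]
tool_rot: [3.141, 0.001, 2.061]
contact_force: [0.8, -0.7, 7.7]
opening: 0.0004
grip_force: 3.3
```

>>> send_rows:
  targets:
    - [0, 0, 0, -0.0015, 0]
    - [0, 0, 0, -0.001, 0]
    - [0, 0, 0, 0, 0]

```text
time: 13.35
tool_pos: [0.5818, -0.2655, 0.0893]
tool_rot: [3.141, 0.001, 2.061]
contact_force: [-1.4, 0.3, 7.7]
opening: 0.0004
grip_force: 3.6
```

>>> send_rows:
  targets:
    - [0, 0, 0, -0.001, 0]
    - [0, 0, 0, -0.0005, 0]
    - [0, 0, 0, 0, 0]

```text
time: 13.65
tool_pos: [0.5818, -0.2655, 0.0892]
tool_rot: [3.14, 0.002, 2.061]
contact_force: [-2.6, 1.6, 15.1]
opening: 0.0005
grip_force: 7.5
```

At the stop: the force jumped to 15 N with no further travel. Letting it back up and retreating.

>>> send_rows:
  targets:
    - [0, 0, 0, 0, 0]
    - [0, 0, 0, 0.006, 0]
    - [0, 0, 0, 0.008, 0]
    - [0, 0, 0, 0.01, 0]
    - [0, 0, 0, 0.03, 0]

```text
time: 14.15
tool_pos: [0.5794, -0.2641, 0.1384]
tool_rot: [-3.138, -0.006, 2.061]
contact_force: [0.7, -0.4, -0.1]
opening: 0.0005
grip_force: 0.0
```

>>> send_rows:
  targets:
    - [0, 0, 0, 0.04, 0]
    - [0, -0.02, -0.02, 0.04, 0]
    - [0, -0.03, -0.03, 0, 0]
    - [0, -0.02, -0.03, 0, 0]
    - [0, 0, 0, 0, 0]

```text
time: 14.65
tool_pos: [0.5085, -0.3485, 0.221]
tool_rot: [-3.14, -0.0, 2.056]
contact_force: [0.4, 0.1, -0.5]
opening: 0.0007
grip_force: 0.0
```

>>> send_rows:
  targets:
    - [0, 0, 0, 0, 0]
    - [0, 0, 0, 0, 0]
    - [0, 0, 0, 0, 0]

```text
time: 14.95
tool_pos: [0.512, -0.3441, 0.2207]
tool_rot: [3.142, -0.001, 2.062]
contact_force: [0.2, 0.6, 0.8]
opening: 0.0009
grip_force: 0.0
```

Run:
```python
from h import *
s=observe();p,d=read_camera("top");q,e=read_camera("scene");w,f=read_camera("wrist")
print(s["time"],s["tool_pos"],s["contact_force"],s["qvel"].round(3))
for W,d_,n in((cloud("top",d),d,"top"),(cloud("scene",e),e,"scene"),(wcloud(f,s["tool_pos"],s["tool_rot"]),f,"wrist")):
    R=np.hypot(W[...,0]-.6268,W[...,1]+.16)
    a=W[(d_>0)&(R<.032)&(R>.014)&(W[...,2]>.085)&(W[...,2]<.13)][:,2];b=W[(d_>0)&(R<.045)&(R>.035)&(W[...,2]>.055)&(W[...,2]<.08)]
    k=W[(d_>0)&(np.hypot(W[...,0]-.5813,W[...,1]+.2648)<.015)&(W[...,2]>.08)&(W[...,2]<.12)]
    print(n,np.median(a),np.median(b,0),"plunger",len(k),np.median(k[:,2]) if len(k) else 0)
```

```text
14.95 [ 0.51200663 -0.34413531  0.22067769] [0.21205558 0.64240056 0.77107473] [ 0.001 -0.001 -0.002 -0.003 -0.    -0.002]
top 0.11230989053788135 [ 0.62571839 -0.15960776  0.07186312] plunger 126 0.10510943986935198
scene 0.11014152130158487 [ 0.64439667 -0.14441369  0.07279639] plunger 75 0.1056542842335111
wrist 0.11133498908030257 [ 0.60716578 -0.17633751  0.07128157] plunger 826 0.10444151558288384
```

The wheel is home, the plunger is back up at 105 mm, and the arm is clear.

```bash
python3 -c "from cell import *; print(hand_in())"
```

```text
the job is handed in; nothing more can be done
None
```

The square-bored wheel is fully home on the spindle's collar and released, the plunger was then pressed to its stop and came all the way back up, and I handed the job in at about 15 s with the arm clear.

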